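# Slide a spacer blank along the fence into a drilling jig

## Robot

A 7-joint arm with a two-finger parallel gripper is mounted at the origin on the work surface. World frame = base frame: x ahead of the robot, y to its left, z up, the work surface at z = 0. Lengths are in m, angles in rad, forces in N, time in s.
With the tool pointing down it reaches from about 0.4 to 0.85 m from the base axis. Payload 6.9 kg.
Tool frame: the origin (TCP) lies on the centre line of the jaws, within the pads' length; the fingertips stand 17 mm ahead of it and the grasp point (between the pads) lies 2 mm behind it (bot.tcp_to_tips is the distance from the TCP to the fingertips, in m); z points along the fingers, y is the direction in which the jaws open and shut (so a half turn about z gives the same grasp; the last joint's range is limited). The gripper opens to 85 mm and grips with 20 to 120 N. Pads are 22 mm wide; open, the fingers measure 114 mm over their backs; the gripper's body (76 mm by 85 mm) begins 54 mm behind the grasp point. The pads swing forward as they close: fully open they stand 13 mm farther back than shut.
Start: joints at [-1.183, 0.507, -0.238, 1.5, 0.126, 1.149, -0.155], TCP at [0.174, 0.6, 0.248] pointing down, gripper open.
Joint ranges: [-3.08, 3.08], [-0.24, 2.05], [-1.43, 1.35], [0, 2.5], [-1.52, 4.66], [0.17, 1.96], [-2.89, 2.89]. Speed limits (rad/s): [2.39, 2.39, 3.14, 3.14, 3.14, 3.14, 3.14].

## Interface

Orientations are given as a unit quaternion [x, y, z, w].
In Python, from plant import bot, cams, order, trace, tip_of gives the robot as it stands.
- The arm moves only by the shell command python3 -m creep 'ROWS'. ROWS is text: rows parted by semicolons, each of 7 numbers parted by spaces: the shift along the tool's x, y, z normalised to -1 to 1, where 1 is 0.05 m, then the turn, a rotation vector about the tool's x, y, z normalised to -1 to 1, where 1 is 6 degrees, then the finger opening in mm, from 0 to 85.4. A call has 1 to 5 rows; each row shifts and turns the commanded pose from where the row before left it, along the tool's axes as they then stand; what a row does not reach is not made up. A row lasts 1/8 s, in which the tool goes at most 62.5 mm and 10.7 degrees, less where a joint would pass 70% of its speed; a pose out of reach is approached as far as the arm can. A call with a number of a shift or a turn outside -1 to 1 is refused whole. A call with a gripper value outside its range is refused whole. The fingers move at their own pace and stop on an object; the grip force is fixed at half the most. Time passes only in rows, so rows that do not move let the fingers close. It gives the time, the measured TCP pose, the force and the opening at its end, in the units of the state.
- bot.get_obs(): the state, without advancing time (a new reading comes with each control period).
- cams.read_camera(name): name is "scene" or "top" or "wrist"; returns the picture (420x560x3 uint8, blue, green, red); there is no depth.
- cams.get_calibration(name): a dict with "fx", "fy", "cx", "cy" (pixels), "R" (3x3) and "t" (3): a world point X has camera coordinates R X + t. Camera axes: x right, y down, z forward; pixel columns grow to the right and rows downward; lengths in m; the calibration is good to about 2 mm. A picture is of the moment at which its call begins: read the wrist's pose just before it. get_calibration takes no time and is no camera call; for the wrist camera it gives the pose at the moment of the call.
- order.sign_off(): hands the job in, once; it reports no verdict.
Trained networks look in the newest picture that a camera, given by its name, has taken for a name from the list of things; names that differ only in an ending like _2 or _b are one class to them, and where a whole thing is asked for, a point or a joint stands for the part that bears it (a point fixed in the world has none). Each returns a list of dicts, best first, with "confidence" (0 to 1); they miss things now and then, are a little off and sometimes report something else, mostly with a low value. They report only what shows in the picture. A call takes as long as a camera call. They do not tell look-alikes from the thing itself.
- trace(camera, name): "region" (420x560 bool, what is visible of it).
- tip_of(camera, name): "location" ([x, y, z] in m, in world coordinates, good to about 4 mm: a listed point, or the origin of a listed thing).
The state is a dict: "time_s": time; "q": joint angles; "qd": joint speeds; "joint_efforts": joint torques, N m; "ee_pos": TCP position; "tcp_rot": TCP orientation; "contact_force": force on the tool from outside, world axes, zero at the start; "ft_torque": the same for the moment, N m; "grip_width": finger opening in m.
Only numpy, scipy, OpenCV 4.12 (cv2) and the standard library are available. Lean on these libraries where they do the work, as an engineer would, in place of code of your own. Each camera call takes 0.05 s, during which the arm holds its last target.

## Task

A plain, undrilled aluminium spacer blank lies loose on the plate of the drilling jig. Using the fingertips or the outside of the fingers, push it flush against the long fence out on the open part of the plate, then slide it along the fence, keeping it against the fence all the way, in under the bridge until it sits fully home in the corner, touching the end stop and the fence; then let go and move clear. Do not take it between the fingers or lift it, and leave the other things on the bench where they are.

Things in the scene. Friction and masses are not known exactly. Their poses are not given: they have to be found in the camera images.
- jig: Grey steel drilling jig screwed to the bench; it lies differently each time and does not move. Base plate 160 mm (its x) by 310 mm (its y), 15 mm thick; origin at the centre of its underside, z up. On the plate: a long fence, a short end stop square to it, a front guide and a bridge with a drill bush. The working faces are given at the other jig points, in the jig's axes.
- corner (a point): Inside corner of the pocket: fence face, end stop face and plate top meet here (15 mm above the bench). Axes as the jig's: +y runs along the fence away from the stop, -x from the fence out over the open plate. From here the plate reaches to x = -135 and y = 280 mm. Home, the blank's origin is at x = -22, y = 35 mm from here.
- fence_mid (a point): Point on the top edge of the fence's working face, 125 mm along +y from 'corner' and 15 mm above the plate. The fence is a steel bar 20 mm thick and 15 mm high; its flat face looks to the jig's -x and reaches from 25 mm behind the stop face to 275 mm along +y.
- stop_mid (a point): Point on the top edge of the end stop's working face, 34 mm along -x from 'corner'. The stop is a bar 68 mm long (x), 20 mm thick, 15 mm high; its face looks to +y.
- guide_mouth (a point): Front guide at the pocket's mouth: top of its inner face, 47 mm along -x and 40 mm along +y from 'corner'. A block 15 mm high and about 17 mm thick, from the stop to this mouth, bevelled there. Between fence and guide the pocket is 47 mm wide.
- bridge_top (a point): Centre of the top of the drill bush, 22 mm along -x and 21 mm along +y from 'corner', 30 mm above the plate. The bridge plate under it spans fence and guide, covers y = 6 to 36 mm from the stop, with its underside 15 mm and its top 25 mm above the plate.
- blank: Plain aluminium blank, a flat block without holes: 44 mm (its x) by 70 mm (its y) by 12 mm high, 70 to 140 g; origin at the centre of its underside, z up. It starts on the open plate, its centre 55 to 85 mm from the fence and 125 to 200 mm from the stop, turned up to 0.6 rad from the fence. It slides with under about 2 N. Home, its last 34 mm stick out beyond the bridge.
- tube_mid (a point): Bystander: the middle (42 mm up) of a glass vacuum tube with black base, 33 mm diameter, 83 mm tall, standing on the bench behind the fence.
- knob: Bystander: black round control knob, 42 mm diameter, 19 mm high, on the bench on the robot's side of the jig; origin at the centre of its underside.
- finished: Bystander: a finished spacer, same size as the blank but with two 7 mm holes, lying on the bench beyond the open end of the jig; origin at the centre of its underside.
- driver: Bystander: wooden-handled screwdriver, 170 mm long (its x), lying on the bench beyond the stop end of the jig.
Not all that is in view belongs to the job. What is shaped like the blank but brown or purple is not meant.

How it is judged:
On the way, in this order (a step that is already met when the one before it is completed fails the run):
1. the blank lies flush against the fence on the open plate, still clear of the pocket (x of blank in the frame of corner above -0.024 m and angle between the y axis of blank and the y axis of corner, either way round below 0.04 rad and y of blank in the frame of corner above 0.095 m), for 0.2 s.
2. the blank is fully home in the corner (x of blank in the frame of corner above -0.024 m and angle between the y axis of blank and the y axis of corner, either way round below 0.04 rad and y of blank in the frame of corner below 0.037 m), for 0.2 s.
At the end, for the whole second after the job is handed in: The blank lies flat and at rest in the pocket, within 2 mm of touching the fence and the end stop and within 0.04 rad of parallel to the fence, released (all of step 2 and z of blank in the frame of corner below 0.002 m and linear speed of blank below 0.005 m/s and contact force between the fingers and blank below 0.05 N).
It fails at once if the blank is lifted or tipped (z of blank in the frame of corner above 0.005 m or angle between blank's own z axis and vertical above 0.15 rad).
It fails at once if the blank is pushed off the plate (z of blank in the frame of corner below -0.004 m).
It fails at once if the blank is taken between the fingers (contact force between the fingers and blank above 0.3 N and z of the grasp point in the frame of blank below 0.027 m and x of the grasp point in the frame of blank between -0.018 and 0.018 m and y of the grasp point in the frame of blank between -0.031 and 0.031 m).
It fails at once if the blank leaves the fence on its way to the pocket (more than 5 mm off it, or more than 0.12 rad askew) (y of blank in the frame of corner below 0.09 m and (x of blank in the frame of corner below -0.027 m or angle between the y axis of blank and the y axis of corner, either way round above 0.12 rad)).
It fails at once if the tube, the knob, the finished spacer or the screwdriver is disturbed (moved more than 15 mm) (distance of any of tube_mid, knob, finished, driver from where it was at the start of the episode above 0.015 m).
It also fails if it takes over 56 s, if anything falls off the work surface, if the arm or the gripper's body presses on something with over 40 N, if the wrist force passes 120 N, or if a joint passes its speed limit or range.

## Working session

There is one attempt and no reset: what is moved stays moved. The work goes in short steps, Python scripts to look and compute and a shell command to move; the robot and the scene stay as the last step left them, time stands still between calls to the robot, and variables do not carry over. Pictures are saved under pics/ and viewed, and the job is handed in when it is done.

```bash
mkdir -p pics; ls; python3 - <<'E'
from plant import bot,cams,tip_of
import cv2
o=bot.get_obs();print({k:(v if not hasattr(v,'round') else v) for k,v in o.items()}, bot.tcp_to_tips)
for c in ("scene","top"):
    cv2.imwrite(f"pics/{c}0.png",cams.read_camera(c))
    for n in ("corner","fence_mid","stop_mid","guide_mouth","bridge_top","blank","tube_mid","knob","finished","driver"):
        print(c,n,[(d["confidence"],d["location"]) for d in tip_of(c,n)][:3])
E
```

```text
pics
{'time_s': 0.0, 'q': array([-1.18248869,  0.50832215, -0.23753072,  1.50112371,  0.12571354,
        1.1488962 , -0.15479373]), 'qd': array([ 2.05445946e-03,  2.66760126e-04,  1.55286704e-04, -7.27765402e-05,
        1.13797600e-03,  1.25791207e-03,  8.30349867e-04]), 'joint_efforts': array([ 1.96938640e-04, -6.20597005e+01, -2.18617402e+00, -2.49661696e+01,
        1.28969114e-02,  1.20812361e-02, -6.35706229e-06]), 'ee_pos': array([0.17435299, 0.59970258, 0.24744274]), 'tcp_rot': array([ 1.40916535e-01,  9.90021089e-01, -8.73092068e-04, -1.02475623e-04]), 'contact_force': array([-0.40625296, -0.9960069 ,  0.33498845]), 'ft_torque': array([-0.0380702 , -0.01586604,  0.00544541]), 'grip_width': 0.08558417625729207} 0.017
scene corner [(0.86, [0.6551, -0.1521, 0.0142])]
scene fence_mid [(0.84, [0.6419, -0.0274, 0.0271]), (0.27, [0.6166, -0.1536, 0.0295])]
scene stop_mid [(0.81, [0.6174, -0.1531, 0.0302])]
scene guide_mouth [(0.88, [0.6052, -0.1154, 0.0322])]
scene bridge_top [(0.96, [0.6273, -0.1346, 0.0408]), (0.16, [0.432, -0.1386, 0.0024])]
scene blank [(0.91, [0.5583, 0.0077,
[... 293 characters left out ...]
134, 0.0431])]
top corner [(0.63, [0.6529, -0.1515, 0.0182])]
top fence_mid [(0.85, [0.6394, -0.0267, 0.0305]), (0.68, [0.5516, 0.0106, 0.0143]), (0.42, [0.6539, -0.1526, 0.0169])]
top stop_mid [(0.85, [0.62, -0.1592, 0.0271])]
top guide_mouth [(0.62, [0.6042, -0.1168, 0.0267])]
top bridge_top [(0.59, [0.6268, -0.1336, 0.0424])]
top blank [(0.71, [0.6548, 0.2102, -0.0035]), (0.65, [0.784, -0.0755, 0.0017]), (0.64, [0.4257, -0.0249, 0.0008])]
top tube_mid [(0.95, [0.7379, 0.0571, 0.0437]), (0.41, [0.6364, -0.2721, 0.0028])]
top knob [(0.69, [0.4354, -0.1403, -0.0029])]
top finished [(0.77, [0.534, 0.2016, -0.0007])]
top driver [(0.66, [0.5892, -0.0339, 0.001]), (0.56, [0.636, -0.271, 0.001])]
```

View pics/top0.png

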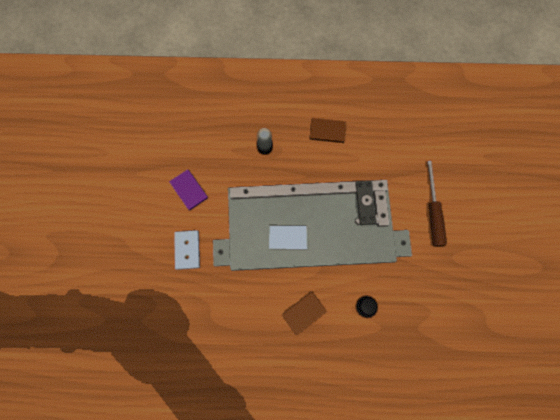

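View pics/scene0.png

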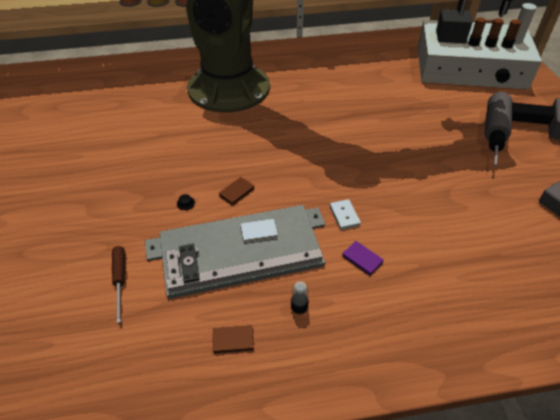

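The blank is the plain silver block on the plate: top (288,237), scene (259,230). The look-alikes are the finished spacer at top (187,250), which has two holes, and the brown (327,130) and (304,313) and purple (188,190) blocks, all on the bench. I'll confirm it in a crop and measure precisely.

```bash
cat > h.py <<'E'
import numpy as np,cv2
from plant import bot,cams,trace,tip_of
def unproj(c,uv,z,K=None):
    k=K or cams.get_calibration(c);R=np.array(k["R"]);t=np.array(k["t"])
    uv=np.atleast_2d(uv).astype(float)
    d=np.c_[(uv[:,0]-k["cx"])/k["fx"],(uv[:,1]-k["cy"])/k["fy"],np.ones(len(uv))]@R
    o=-R.T@t
    return o+d*((z-o[2])/d[:,2])[:,None]
def proj(c,X):
    k=cams.get_calibration(c);p=np.atleast_2d(X)@np.array(k["R"]).T+np.array(k["t"])
    return np.c_[p[:,0]/p[:,2]*k["fx"]+k["cx"],p[:,1]/p[:,2]*k["fy"]+k["cy"]]
E
python3 - <<'E'
from h import *
for c in("top","scene"):
    im=cams.read_camera(c)
    k=cams.get_calibration(c); print(c,k)
    if c=="top": cr=im[170:280,205:415]
    else: cr=im[195:300,140:350]
    cv2.imwrite(f"pics/crop_{c}.png",cv2.resize(cr,None,fx=3.6,fy=3.6,interpolation=cv2.INTER_CUBIC))
    for d in trace(c,"blank")[:4]:
        m=d["region"].astype(np.uint8)
        ct=max(cv2.findContours(m,0,2)[0],key=cv2.contourArea)
        r=cv2.minAreaRect(ct)
        b=unproj(c,cv2.boxPoints(r),0.027)
        print(c,d["confidence"],m.sum(),r,np.round(b[:,:2],4).tolist(),b[:,:2].mean(0))
E
```

```text
top {'fx': 430.24027623940333, 'fy': 430.24027623940333, 'cx': 268.7561914192914, 'cy': 215.6446205708627, 'R': array([[ 0.02527076, -0.9996742 , -0.00359056],
       [-0.97240619, -0.02374787, -0.23208241],
       [ 0.23192153,  0.00935638, -0.9726895 ]]), 't': array([0.0308621 , 0.58837598, 0.69607762])}
top 0.95 797 ((187.8892822265625, 189.12753295898438), (35.96428298950195, 23.102340698242188), 55.00798034667969) [[0.6611, 0.2406], [0.6887, 0.2062], [0.6306, 0.1628], [0.6038, 0.1971]] [0.64606399 0.20167089]
top 0.8 911 ((287.5, 237.0), (24.0, 37.0), 90.0) [[0.5795, 0.045], [0.5812, -0.0242], [0.5359, -0.0244], [0.5342, 0.0438]] [0.55773578 0.01004774]
top 0.78 956 ((303.2400207519531, 313.32000732421875), (25.200002670288086, 39.20000076293945), 53.13010025024414) [[0.4161, 0.0213], [0.4588, -0.0345], [0.424, -0.0615], [0.3821, -0.0061]] [ 0.42025994 -0.02020086]
top 0.73 790 ((327.322509765625, 130.3640594482422), (35.12677001953125, 23.038612365722656), 5.440332412719727) [[0.7516, -0.0287], [0.8006, -0.0328], [0.795, -0.1022], [0.7462, -0.0971]] [ 0.77335076 -0.06519863]
sc
[... 458 characters left out ...]
], [0.6783, 0.2342], [0.7108, 0.2016]] [0.66557165 0.1966668 ]
scene 0.78 643 ((258.8699951171875, 230.58999633789062), (19.233304977416992, 34.93107604980469), 81.8698959350586) [[0.5377, -0.0276], [0.5367, 0.0452], [0.588, 0.0423], [0.5885, -0.0279]] [0.56274583 0.00800695]
scene 0.72 538 ((236.4600067138672, 191.280029296875), (19.0, 33.20000076293945), 53.13010025024414) [[0.4433, -0.0668], [0.3906, -0.0019], [0.4434, 0.0171], [0.4925, -0.0466]] [ 0.44244697 -0.02455042]
scene 0.62 1036 ((232.78762817382812, 339.3142395019531), (25.74285316467285, 40.909183502197266), 86.18592071533203) [[0.7667, -0.1041], [0.7736, -0.0334], [0.8216, -0.0368], [0.8148, -0.1048]] [ 0.79415286 -0.06979756]
```

View pics/crop_top.png

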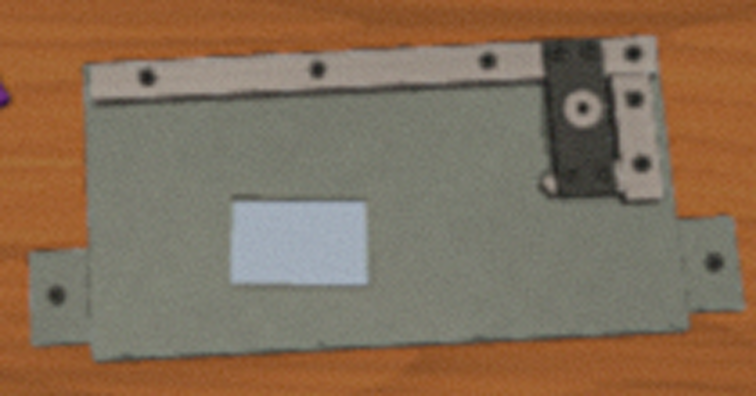

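View pics/crop_scene.png

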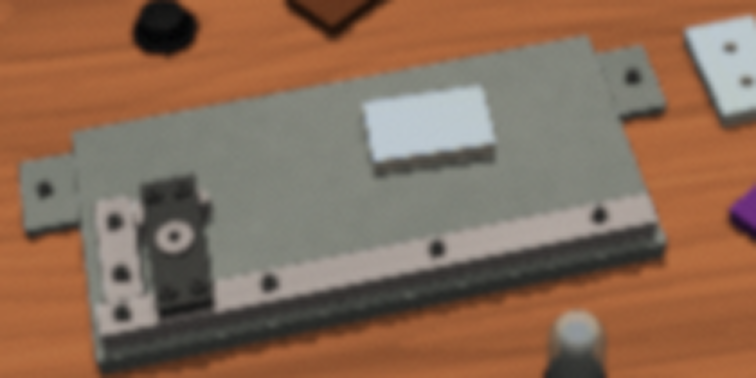

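The crops show the plain silver blank without holes, alone on the plate. Next I fit the jig pose from the points, refine it with image edges and overlay it.

```bash
cat >> h.py <<'E'
def top_edges():
    pass
E
python3 - <<'E'
from h import *
from scipy.optimize import least_squares
names=dict(corner=(0,0,0),fence_mid=(0,125,15),stop_mid=(-34,0,15),guide_mouth=(-47,40,15),bridge_top=(-22,21,30))
M=[];W=[]
for c in("top","scene"):
    cams.read_camera(c)
    for n,p in names.items():
        for d in tip_of(c,n)[:1]:
            M.append(p);W.append(d["location"])
M=np.array(M)/1e3;W=np.array(W)
def f(p,M=M):
    a=p[2];R=np.array([[np.cos(a),-np.sin(a)],[np.sin(a),np.cos(a)]])
    return np.c_[M[:,:2]@R.T+p[:2],M[:,2]+.015]
s=least_squares(lambda p:(f(p)-W)[:,:2].ravel(),[.65,-.15,.1],loss='soft_l1',f_scale=.004)
print(s.x);print(np.round((f(s.x)-W)*1e3,1))
p=s.x
for c in("top","scene"):
    im=cams.read_camera(c)
    x0,y0,x1,y1=(205,170,415,280) if c=="top" else (140,195,350,300)
    S=3.6
    big=cv2.resize(im[y0:y1,x0:x1],None,fx=S,fy=S,interpolation=cv2.INTER_CUBIC)
    def line(P,col):
        q=proj(c,f(p,np.array(P)/1e3)); q=((q-[x0,y0]+.5)*S).astype(int)
        cv2.polylines(big,[q.reshape(-1,1,2)],True,col,1)
    line([(0,-25,15),(0,275,15),(20,275,15),(20,-25,15)],(0,0,255))
    line([(-135,-30,0),(-135,280,0),(25,280,0),(25,-30,0)],(0,255,0))
    line([(0,0,15),(-68,0,15),(-68,-20,15),(0,-20,15)],(255,0,0))
    cv2.imwrite(f"pics/ov_{c}.png",big)
E
```

```text
[ 0.65291342 -0.15263033  0.09756747]
[[ 0.1 -1.8 -2.8]
 [ 1.7  6.3  0.2]
 [-2.6  1.5 -0.9]
 [-5.3 -0.6  1.1]
 [ 3.4  2.   0.9]
 [-0.7 -0.7  0. ]
 [-0.2  1.5  0.9]
 [ 2.5 -3.6 -1.7]
 [-4.3 -1.4 -0.1]
 [ 3.8 -1.   3.6]]
```

View pics/ov_top.png

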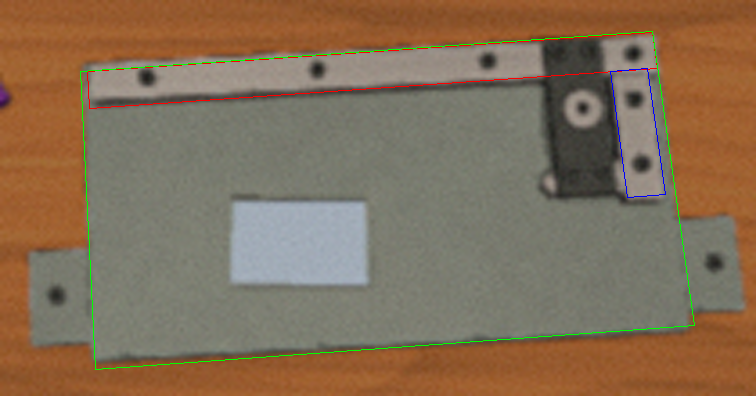

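View pics/ov_scene.png

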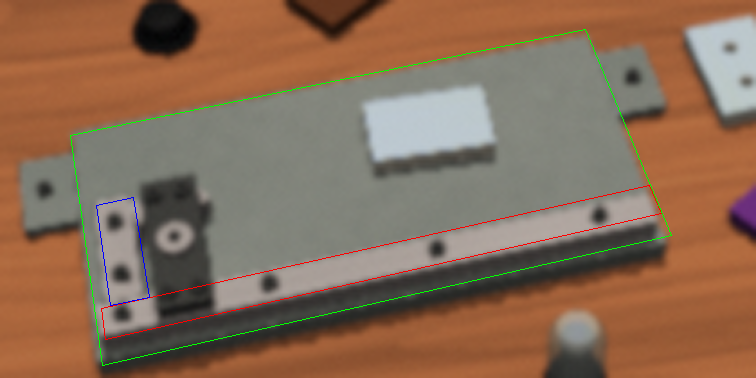

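The position is close, but the yaw is a bit too large: the red fence line sits below the real edge at the left. I'll refine the pose with edge correspondences.

```bash
cat > fit.py <<'E'
from h import *
from scipy.optimize import least_squares
def f(p,M):
    M=np.atleast_2d(M)
    a=p[2];R=np.array([[np.cos(a),-np.sin(a)],[np.sin(a),np.cos(a)]])
    return np.c_[M[:,:2]@R.T+p[:2],M[:,2]+.015]
# gradient-refined: sample along model edges, find strongest luminance edge along normal within +-w px
E3=[((0,60,15),(0,270,15)),((-135,-25,0),(-135,275,0)),((-135,280,0),(-20,280,0)),((-68,-18,15),(-68,-2,15)),((-65,-20,15),(-5,-20,15)),((20,45,15),(20,270,15))]
def pts(ims,p,w):
    out=[]
    for c,im in ims.items():
        g=cv2.cvtColor(cv2.GaussianBlur(im,(0,0),.8),cv2.COLOR_BGR2LAB).astype(np.float32)
        for a,b in E3:
            ss=np.linspace(0,1,40)[:,None]
            M=(np.array(a)*(1-ss)+np.array(b)*ss)/1e3
            q=proj(c,f(p,M)); t=q[-1]-q[0]; t/=np.linalg.norm(t); n=np.array([-t[1],t[0]])
            o=np.arange(-w,w+.01,.25)
            P=(q[:,None]+o[None,:,None]*n).astype(np.float32)
            v=cv2.remap(g,P[...,0],P[...,1],cv2.INTER_LINEAR)
            d=np.linalg.norm(v[:,4:]-v[:,:-4],axis=2)
            d=d*np.exp(-(o[2:-2]/w)**2)
            i=d.argmax(1)
            for k in range(len(M)): out.append((c,M[k],q[k]+o[2:-2][i[k]]*n,n))
    return out
def fit(ims,p,its=((5,),(3,),(2,),(2,))):
    p=np.r_[p,0,0,0,0]
    for (w,) in its:
        # pixel offsets per camera p[3:5] top, p[5:7] scene
        def shift(c): return p[3:5] if c=="top" else p[5:7]
        D=pts(ims,p[:3],w)
        MM={c:[d for d in D if d[0]==c] for c in ims}
        def res(x):
            r=[]
            for c,L in MM.items():
                q=proj(c,f(x[:3],np.array([l[1] for l in L])))
                r.append(np.sum((q-np.array([l[2] for l in L]))*np.array([l[3] for l in L]),1))
            return np.concatenate(r)
        s=least_squares(lambda x:res(np.r_[x,0,0,0,0]),p[:3],loss='soft_l1',f_scale=.4)
        p[:3]=s.x
        print(p[:3],"medres",np.median(np.abs(s.fun)))
    return p[:3]
def overlay(c,im,p,fn,extra=()):
    x0,y0,x1,y1=(205,170,415,280) if c=="top" else (140,195,350,300)
    S=3.6
    big=cv2.resize(im[y0:y1,x0:x1],None,fx=S,fy=S,interpolation=cv2.INTER_CUBIC)
    for P,col in [([(0,-25,15),(0,275,15),(20,275,15),(20,-25,15)],(0,0,255)),([(-135,-30,0),(-135,280,0),(25,280,0),(25,-30,0)],(0,255,0)),([(0,0,15),(-68,0,15),(-68,-20,15),(0,-20,15)],(255,0,0))]+list(extra):
        q=proj(c,f(p,np.array(P)/1e3)); q=((q-[x0,y0]+.5)*S).astype(int)
        cv2.polylines(big,[q.reshape(-1,1,2)],True,col,1)
    cv2.imwrite(fn,big)
E
python3 - <<'E'
from fit import *
ims={c:cams.read_camera(c) for c in("top","scene")}
p0=np.array([.653,-.153,.08])
for sub in (["top"],["scene"],["top","scene"]):
    print(sub);p=fit({c:ims[c] for c in sub},p0)
for c in ims: overlay(c,ims[c],p,f"pics/ov2_{c}.png")
np.save("jig.npy",p)
E
```

```text
['top']
[ 0.65216431 -0.15346073  0.07775454] medres 0.2806113521977336
[ 0.65211077 -0.15320384  0.07776049] medres 0.2326773433471535
[ 0.65207793 -0.15313582  0.07762431] medres 0.24195849210118292
[ 0.65207968 -0.15307611  0.07778973] medres 0.24277179788685974
['scene']
[ 0.65269372 -0.15419156  0.08153127] medres 0.36065394967047903
[ 0.6518234  -0.15482683  0.07732097] medres 0.21437050582940162
[ 0.65148621 -0.15517509  0.07547668] medres 0.13176524332123277
[ 0.65130797 -0.1553303   0.07458545] medres 0.17177456746433517
['top', 'scene']
[ 0.65227489 -0.15391802  0.07865531] medres 0.3337265658119293
[ 0.65187779 -0.15402725  0.0769016 ] medres 0.25630024174896054
[ 0.65189007 -0.15411825  0.07686108] medres 0.24731521283049313
[ 0.65187826 -0.154246    0.07683279] medres 0.2422628533082471
```

View pics/ov2_top.png

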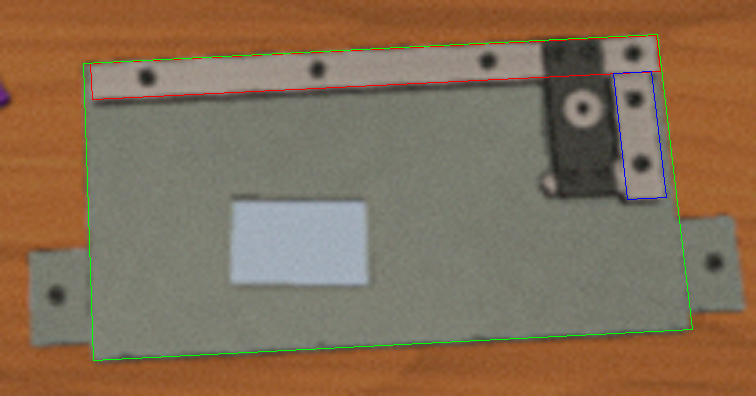

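View pics/ov2_scene.png

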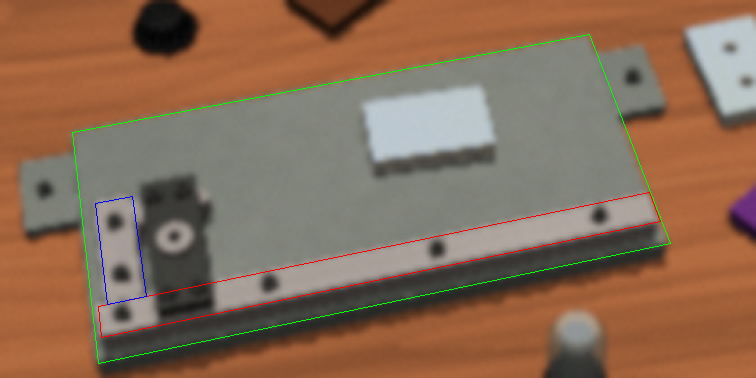

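The fit is good: corner at (0.652,-0.154), yaw 0.077. In the jig frame the blank is at about (-81, 171) mm and -0.05 rad. First I turn the tool so its y runs along the fence.

```bash
cat > go.py <<'E'
from fit import *
from scipy.spatial.transform import Rotation as Ro
def st():
    o=bot.get_obs();p=np.load("jig.npy");d=np.array(o["ee_pos"][:2])-p[:2];c,s=np.cos(p[2]),np.sin(p[2])
    R=Ro.from_quat(o["tcp_rot"]).as_matrix();J=[c*d[0]+s*d[1],-s*d[0]+c*d[1]]
    print("t",round(o["time_s"],2),"jig mm",np.round(np.array(J)*1e3,1),"z",round(o["ee_pos"][2]*1e3,1),"tool-y yaw vs jig-y deg",round(np.degrees(np.arctan2(R[1,1],R[0,1])-np.pi/2-p[2]),2),"zdir",R[:,2].round(3),"F",np.round(o["contact_force"],1),"w",round(o["grip_width"]*1e3,1))
    return o,p,R
def rows(x,y,z):
    "rows units to reach jig x,y mm and world z mm from here"
    o,p,R=st();w=np.r_[f(p,np.array([[x,y,0]])/1e3)[0,:2],z/1e3]
    print("world",w.round(4),"units(50mm) in tool:",((w-o["ee_pos"])@R/.05).round(2))
E
python3 -m creep '0 0 0 0 0 -0.86 20; 0 0 0 0 0 -0.86 20; 0 0 0 0 0 -0.86 20; 0 0 0 0 0 -0.86 20; 0 0 0 0 0 0 20'; python3 -c "
from go import *
rows(-140,171,120)"
```

```text
time_s: 2.72
ee_pos: [0.1745, 0.6001, 0.2482]
tcp_rot: [-0.038, 0.999, -0.0, -0.0]
contact_force: [-0.1, 0.3, -0.3]
grip_width: 0.0201
t 2.73 jig mm [-418.   788.8] z 248.2 tool-y yaw vs jig-y deg -0.01 zdir [-0. -0. -1.] F [-0.1  0.3 -0.3] w 20.1
world [0.4992 0.0055 0.12  ] units(50mm) in tool: [ -5.56 -12.35   2.56]
```

```bash
python3 -m creep '-0.4 -0.9 0 0 0 0 20; -0.4 -0.9 0 0 0 0 20; -0.4 -0.9 0 0 0 0 20; -0.4 -0.9 0 0 0 0 20; -0.4 -0.9 0 0 0 0 20' && python3 -m creep '-0.4 -0.9 0.2 0 0 0 20; -0.4 -0.9 0.2 0 0 0 20; -0.4 -0.9 0.2 0 0 0 20; -0.4 -0.9 0.2 0 0 0 20; -0.4 -0.9 0.2 0 0 0 20' ; python3 -c "
from go import *
rows(-140,171,120)"
```

```text
time_s: 3.35
ee_pos: [0.2922, 0.3822, 0.2485]
tcp_rot: [-0.037, 0.999, 0.0, 0.0]
contact_force: [0.3, -0.3, 0.3]
grip_width: 0.0202
time_s: 3.98
ee_pos: [0.4094, 0.1657, 0.1983]
tcp_rot: [-0.038, 0.999, 0.0, 0.001]
contact_force: [0.6, 0.1, 0.4]
grip_width: 0.0201
t 3.98 jig mm [-217.2  337.6] z 198.3 tool-y yaw vs jig-y deg -0.1 zdir [ 0.001  0.    -1.   ] F [0.6 0.1 0.4] w 20.1
world [0.4992 0.0055 0.12  ] units(50mm) in tool: [-1.55 -3.33  1.57]
```

```bash
python3 -m creep '-0.4 -0.8 0.3 0 0 0 20; -0.4 -0.8 0.3 0 0 0 20; -0.4 -0.8 0.4 0 0 0 20; -0.35 -0.93 0.5 0 0 0 20; 0 0 0 0 0 0 20'; python3 - <<'E'
from go import *
rows(-140,171,36)
im=cams.read_camera("wrist");cv2.imwrite("pics/w1.png",im)
E
```

```text
time_s: 4.6
ee_pos: [0.499, 0.0027, 0.1216]
tcp_rot: [-0.034, 0.999, -0.001, -0.001]
contact_force: [-0.1, -0.5, 0.7]
grip_width: 0.0203
t 4.6 jig mm [-140.3  168.2] z 121.6 tool-y yaw vs jig-y deg -0.47 zdir [-0.002 -0.002 -1.   ] F [-0.1 -0.5  0.7] w 20.3
world [0.4992 0.0055 0.036 ] units(50mm) in tool: [-0.01  0.06  1.71]
```

View pics/w1.png

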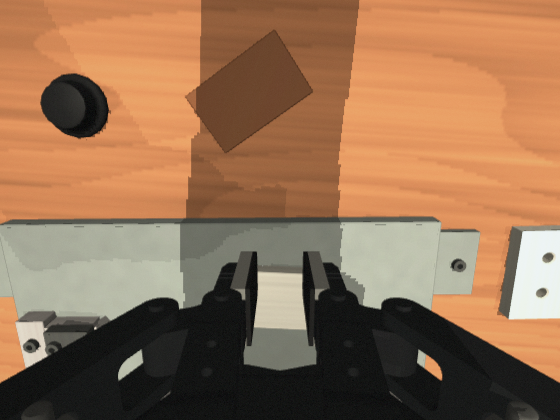

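The wrist view shows the plain blank beyond the fingers at (282,300), the brown block at (250,90) and the knob at (75,105), both clear of the descent. Going down behind the blank.

```bash
python3 -m creep '0 0.06 0.5 0 0 0 20; 0 0 0.5 0 0 0 20; 0 0 0.5 0 0 0 20; 0 0 0.25 0 0 0 20; 0 0 0 0 0 0 20'; python3 - <<'E'
from go import *
rows(-85,171,34)
im=cams.read_camera("scene");cv2.imwrite("pics/s2.png",cv2.resize(im[150:300,150:370],None,fx=3.6,fy=3.6,interpolation=cv2.INTER_CUBIC))
E
```

```text
time_s: 5.28
ee_pos: [0.4982, 0.0108, 0.0357]
tcp_rot: [-0.039, 0.999, 0.0, -0.0]
contact_force: [-0.5, -0.1, -0.6]
grip_width: 0.0201
t 5.28 jig mm [-140.5  176.4] z 35.7 tool-y yaw vs jig-y deg 0.07 zdir [-0.001  0.    -1.   ] F [-0.5 -0.1 -0.6] w 20.1
world [0.554  0.0097 0.034 ] units(50mm) in tool: [-1.11 -0.11  0.03]
```

View pics/s2.png

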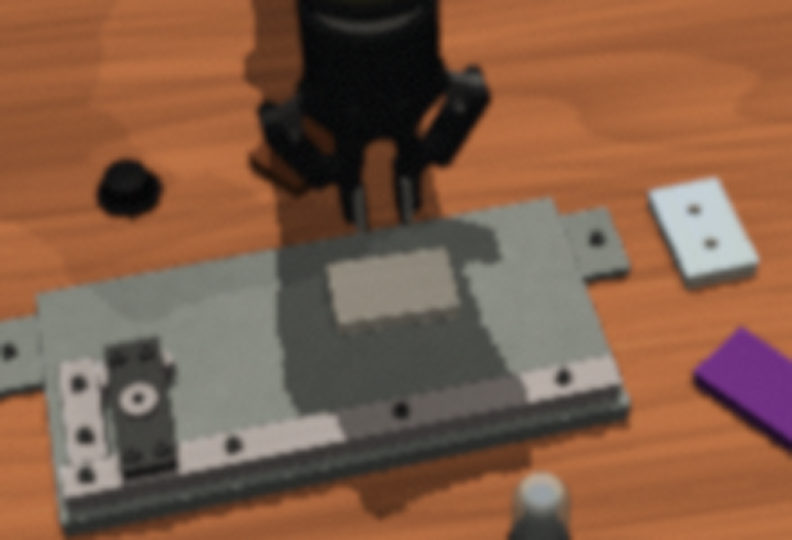

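```bash
python3 -m creep '-0.2 -0.1 0.03 0 0 0 20; -0.2 0 0 0 0 0 20; -0.2 0 0 0 0 0 20; -0.2 0 0 0 0 0 20; -0.2 0 0 0 0 0 20' && python3 -m creep '-0.15 0 0 0 0 0 20; -0.15 0 0 0 0 0 20; -0.1 0 0 0 0 0 20; 0 0 0 0 0 0 20'; python3 - <<'E'
from go import *
rows(-55,171,34)
im=cams.read_camera("scene");cv2.imwrite("pics/s3.png",cv2.resize(im[150:300,150:370],None,fx=3.6,fy=3.6,interpolation=cv2.INTER_CUBIC))
E
```

```text
time_s: 5.95
ee_pos: [0.5493, 0.009, 0.0343]
tcp_rot: [-0.039, 0.999, 0.0, -0.0]
contact_force: [-0.9, 0.4, 0.7]
grip_width: 0.0202
time_s: 6.45
ee_pos: [0.5692, 0.0104, 0.0342]
tcp_rot: [-0.039, 0.999, 0.0, 0.0]
contact_force: [-0.2, 0.4, -0.1]
grip_width: 0.0201
t 6.45 jig mm [-69.8 170.6] z 34.2 tool-y yaw vs jig-y deg 0.03 zdir [ 0.  0. -1.] F [-0.2  0.4 -0.1] w 20.1
world [0.5839 0.012  0.034 ] units(50mm) in tool: [-0.3   0.01  0.01]
```

View pics/s3.png

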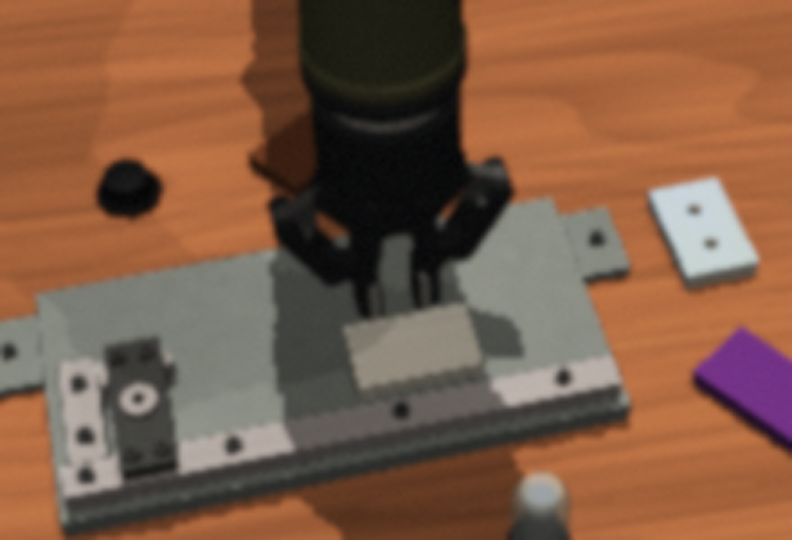

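The two fingertips push the blank parallel towards the fence, with about 15 mm left. I'll continue slowly and watch the force.

```bash
python3 -m creep '-0.08 0 0 0 0 0 20; -0.08 0 0 0 0 0 20; -0.08 0 0 0 0 0 20; -0.04 0 0 0 0 0 20; 0 0 0 0 0 0 20'; python3 -m creep '-0.04 0 0 0 0 0 20; -0.02 0 0 0 0 0 20; 0 0 0 0 0 0 20; 0 0 0 0 0 0 20';python3 -c "
from go import *
rows(-55,171,34)"
```

```text
time_s: 7.12
ee_pos: [0.5829, 0.0115, 0.0343]
tcp_rot: [-0.039, 0.999, 0.0, 0.0]
contact_force: [0.6, -0.8, 0.5]
grip_width: 0.0201
time_s: 7.62
ee_pos: [0.5837, 0.0116, 0.0341]
tcp_rot: [-0.039, 0.999, -0.0, -0.002]
contact_force: [-6.3, -0.2, 4.4]
grip_width: 0.0202
t 7.62 jig mm [-55.2 170.6] z 34.1 tool-y yaw vs jig-y deg 0.03 zdir [-0.004 -0.    -1.   ] F [-6.3 -0.2  4.4] w 20.2
world [0.5839 0.012  0.034 ] units(50mm) in tool: [-0.    0.01  0.  ]
```

It has contact at exactly the predicted x of -55, with 6 N. I'll press a touch more, hold, then back off and look.

```bash
python3 -m creep '-0.02 0 0 0 0 0 20; 0 0 0 0 0 0 20; 0 0 0 0 0 0 20'; python3 -m creep '0.2 0 0 0 0 0 20; 0.5 0 0 0 0 0 20; 0.5 0 -1 0 0 0 10; 0 0 -0.5 0 0 1 4; 0 0 0 0 0 1 4'; python3 - <<'E'
from go import *
st()
for c in("top","scene"):
    im=cams.read_camera(c)
    overlay(c,im,np.load("jig.npy"),f"pics/o4_{c}.png",[([(0,205.6,12),(-44,205.6,12),(-44,135.6,12),(0,135.6,12)],(0,255,255))])
E
```

```text
time_s: 8.0
ee_pos: [0.5838, 0.0115, 0.034]
tcp_rot: [-0.039, 0.999, -0.0, -0.003]
contact_force: [-7.5, -1.4, 7.6]
grip_width: 0.0201
time_s: 8.62
ee_pos: [0.5283, 0.0071, 0.1117]
tcp_rot: [0.068, 0.998, 0.0, 0.003]
contact_force: [0.7, 0.5, 0.0]
grip_width: 0.004
t 8.62 jig mm [-110.8  170.3] z 111.7 tool-y yaw vs jig-y deg -12.18 zdir [ 0.006  0.    -1.   ] F [0.7 0.5 0. ] w 4.0
```

View pics/o4_top.png

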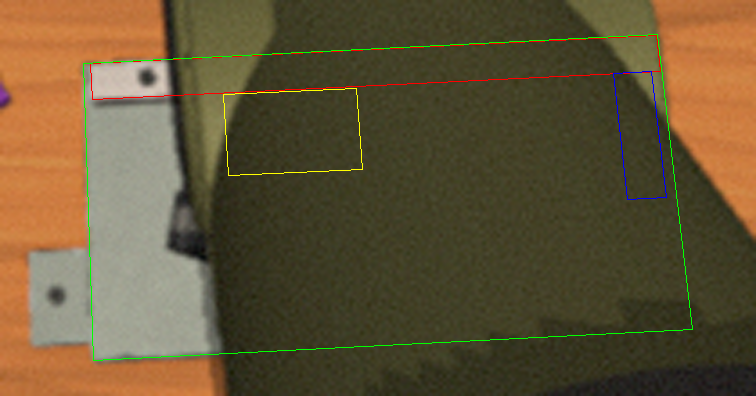

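View pics/o4_scene.png

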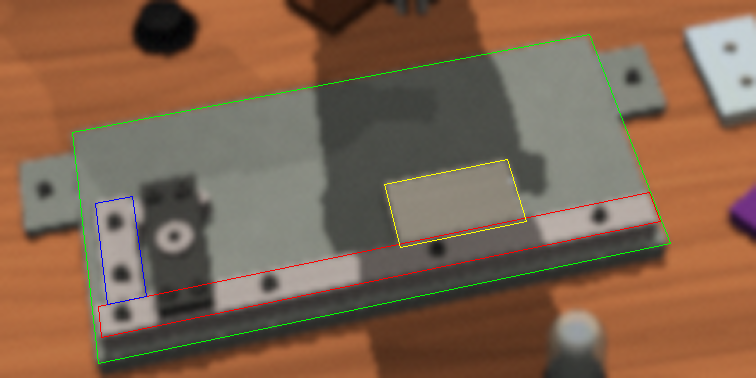

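The blank is flush with the fence at y≈170; the yellow predicted outline coincides with it. Next I turn the tool a quarter and go to the blank's open end.

```bash
python3 -m creep '0 0 0 0 0 1 4; 0 0 0 0 0 1 4; 0 0 0 0 0 1 4; 0 0 0 0 0 1 4; 0 0 0 0 0 1 4' && python3 -m creep '0 0 0 0 0 1 4; 0 0 0 0 0 1 4; 0 0 0 0 0 1 4; 0 0 0 0 0 1 4; 0 0 0 0 0 1 4' && python3 -m creep '0 0 0 0 0 1 4; 0 0 0 0 0 1 4; 0 0 0 0 0 0.97 4; 0 0 0 0 0 0 4'; python3 -c "
from go import *
print(bot.get_obs()['q'].round(2))
rows(-24,245,110)"
```

```text
time_s: 9.35
ee_pos: [0.5267, 0.0071, 0.1088]
tcp_rot: [0.322, 0.947, -0.0, -0.0]
contact_force: [0.0, 0.4, 0.5]
grip_width: 0.0039
time_s: 9.98
ee_pos: [0.5267, 0.0071, 0.1088]
tcp_rot: [0.556, 0.831, -0.0, -0.0]
contact_force: [-0.4, -0.4, -0.5]
grip_width: 0.0042
time_s: 10.48
ee_pos: [0.5267, 0.0072, 0.1088]
tcp_rot: [0.677, 0.736, -0.0, -0.0]
contact_force: [-0.3, 0.3, -0.5]
grip_width: 0.0039
[-0.27  0.54  0.32  1.94 -0.25  0.7   0.28]
t 10.47 jig mm [-112.4  170.6] z 108.8 tool-y yaw vs jig-y deg -89.62 zdir [-0.001 -0.001 -1.   ] F [-0.3  0.3 -0.5] w 3.9
world [0.6091 0.0882 0.11  ] units(50mm) in tool: [ 1.48  1.78 -0.03]
```

```bash
python3 -m creep '0.74 0.44 0 0 0 0.06 4; 0.74 0.44 0 0 0 0 4; 0 0.45 0 0 0 0 4; 0 0.45 0 0 0 0 4; 0 0 0 0 0 0 4' && python3 -m creep '0 0 0.5 0 0 0 4; 0 0 0.4 0 0 0 4; 0 0 0.3 0 0 0 4; 0 0 0.2 0 0 0 4; 0 0 0 0 0 0 4'; python3 - <<'E'
from go import *
rows(-24,230,36)
for c in("top","scene"):
    im=cams.read_camera(c)
    overlay(c,im,np.load("jig.npy"),f"pics/o5_{c}.png")
E
```

```text
time_s: 11.1
ee_pos: [0.6109, 0.0877, 0.1087]
tcp_rot: [0.679, 0.734, -0.0, 0.0]
contact_force: [-0.6, 0.3, -0.6]
grip_width: 0.0042
time_s: 11.72
ee_pos: [0.6094, 0.0876, 0.0387]
tcp_rot: [0.68, 0.733, -0.0, -0.0]
contact_force: [-0.8, 0.2, -0.1]
grip_width: 0.004
t 11.72 jig mm [-23.8 244.4] z 38.7 tool-y yaw vs jig-y deg -90.13 zdir [-0.001 -0.    -1.   ] F [-0.8  0.2 -0.1] w 4.0
world [0.6103 0.0732 0.036 ] units(50mm) in tool: [-0.29 -0.    0.05]
```

View pics/o5_scene.png

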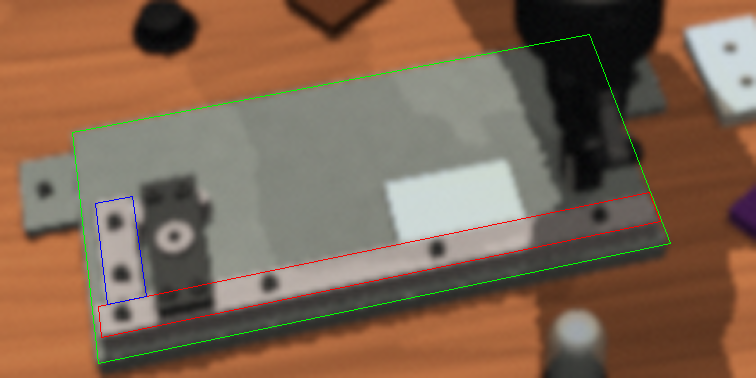

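The fingers are down beyond the blank's end, clear of the fence. Now I push along the fence in small stages with a slight drift into the fence.

```bash
python3 -m creep '-0.2 0 0.07 0 0 0 4; -0.2 0 0 0 0 0 4; -0.15 0 0 0 0 0 4; -0.15 0.01 0 0 0 0 4; -0.15 0.01 0 0 0 0 4' && python3 -m creep '-0.15 0.01 0 0 0 0 4; -0.15 0.01 0 0 0 0 4; -0.15 0.01 0 0 0 0 4; 0 0 0 0 0 0 4'; python3 - <<'E'
from go import *
st()
im=cams.read_camera("scene")
overlay("scene",im,np.load("jig.npy"),"pics/o6.png")
E
```

```text
time_s: 12.45
ee_pos: [0.6138, 0.0451, 0.0358]
tcp_rot: [0.68, 0.733, -0.0, -0.0]
contact_force: [-0.3, 0.5, 0.1]
grip_width: 0.0036
time_s: 12.95
ee_pos: [0.6175, 0.0217, 0.0359]
tcp_rot: [0.681, 0.732, -0.0, 0.0]
contact_force: [-0.6, -0.3, -0.4]
grip_width: 0.0041
t 12.95 jig mm [-20.8 178.1] z 35.9 tool-y yaw vs jig-y deg -90.22 zdir [ 0.001 -0.001 -1.   ] F [-0.6 -0.3 -0.4] w 4.1
```

View pics/o6.png

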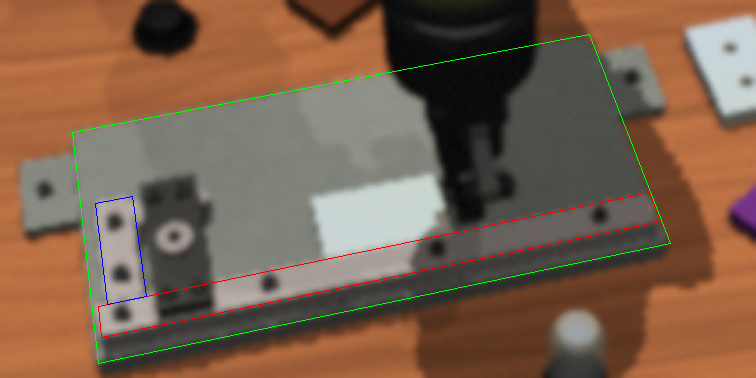

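The blank slides along, still flush with the fence. Its centre is at y≈132.

```bash
python3 -m creep '-0.15 0 0 0 0 0 4; -0.15 0 0 0 0 0 4; -0.15 0.005 0 0 0 0 4; -0.12 0.005 0 0 0 0 4; 0 0 0 0 0 0 4'; python3 - <<'E'
from go import *
st()
im=cams.read_camera("scene")
overlay("scene",im,np.load("jig.npy"),"pics/o7.png")
b=[d for d in trace("scene","blank")]
for d in b[:5]:
    m=d["region"].astype(np.uint8);ct=max(cv2.findContours(m,0,2)[0],key=cv2.contourArea);r=cv2.minAreaRect(ct);print(d["confidence"],np.round(r[0]),r[1],r[2])
E
```

```text
time_s: 13.62
ee_pos: [0.6199, -0.0063, 0.0358]
tcp_rot: [0.681, 0.732, -0.0, 0.0]
contact_force: [0.3, -0.4, -0.4]
grip_width: 0.004
t 13.62 jig mm [-20.5 149.9] z 35.8 tool-y yaw vs jig-y deg -90.21 zdir [ 0. -0. -1.] F [ 0.3 -0.4 -0.4] w 4.0
0.83 [363. 258.] (37.684669494628906, 21.136184692382812) 34.99202346801758
0.71 [232. 258.] (17.65045166015625, 36.47760009765625) 78.69007110595703
0.56 [233. 339.] (25.74285316467285, 40.975704193115234) 86.18592071533203
0.46 [238. 251.] (68.44452667236328, 181.7996368408203) 78.69007110595703
```

View pics/o7.png

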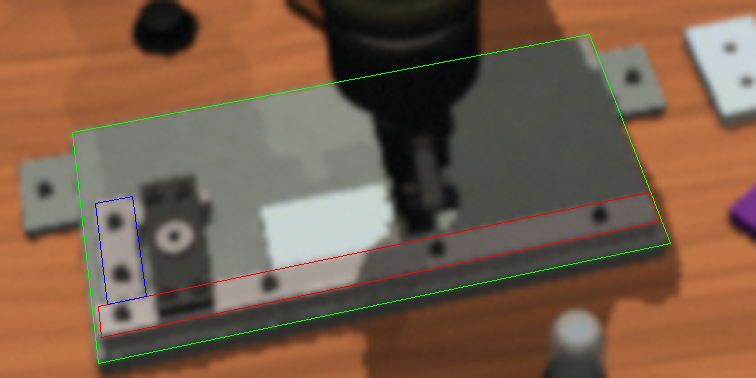

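It is still flush, centre y≈104. Going into the mouth.

```bash
python3 -m creep '-0.15 0 0 0 0 0 4; -0.15 0 0 0 0 0 4; -0.15 0.005 0 0 0 0 4; -0.15 0.005 0 0 0 0 4; -0.15 0 0 0 0 0 4'; python3 - <<'E'
from go import *
st()
im=cams.read_camera("scene")
overlay("scene",im,np.load("jig.npy"),"pics/o8.png")
E
```

```text
time_s: 14.35
ee_pos: [0.6229, -0.043, 0.0357]
tcp_rot: [0.68, 0.733, -0.0, -0.0]
contact_force: [-1.2, 1.2, 0.9]
grip_width: 0.0041
t 14.35 jig mm [-20.4 113.2] z 35.7 tool-y yaw vs jig-y deg -90.14 zdir [-0.001  0.    -1.   ] F [-1.2  1.2  0.9] w 4.1
```

View pics/o8.png

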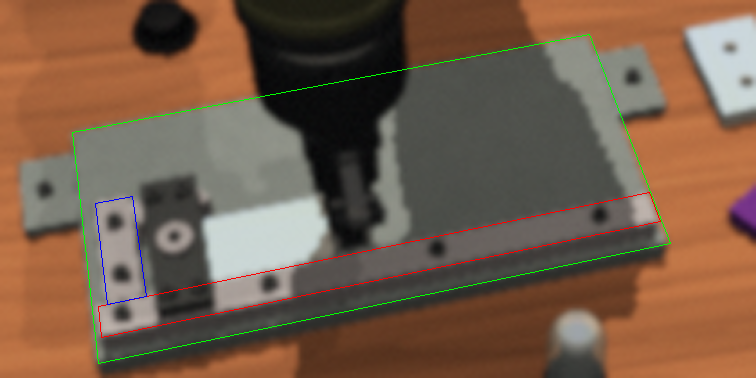

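```bash
python3 -m creep '-0.12 0 0 0 0 0 4; -0.12 0.005 0 0 0 0 4; -0.12 0 0 0 0 0 4; -0.1 0.005 0 0 0 0 4; 0 0 0 0 0 0 4'; python3 -m creep '-0.06 0 0 0 0 0 4; -0.05 0 0 0 0 0 4; 0 0 0 0 0 0 4'; python3 -c "
from go import *
st()"
```

```text
time_s: 15.02
ee_pos: [0.6255, -0.0667, 0.0359]
tcp_rot: [0.681, 0.733, -0.0, 0.0]
contact_force: [0.3, 0.2, -0.3]
grip_width: 0.0038
time_s: 15.4
ee_pos: [0.6258, -0.0715, 0.0358]
tcp_rot: [0.68, 0.733, -0.0, 0.0]
contact_force: [-0.8, -0.3, -0.1]
grip_width: 0.0039
t 15.4 jig mm [-19.7  84.5] z 35.8 tool-y yaw vs jig-y deg -90.16 zdir [ 0. -0. -1.] F [-0.8 -0.3 -0.1] w 3.9
```

```bash
python3 -m creep '-0.04 0 0 0 0 0 4; -0.03 0 0 0 0 0 4; 0 0 0 0 0 0 4';  python3 -m creep '-0.03 0 0 0 0 0 4; 0 0 0 0 0 0 4; 0 0 0 0 0 0 4'; python3 -c "
from go import *
st()"
```

```text
time_s: 15.78
ee_pos: [0.6259, -0.0747, 0.0358]
tcp_rot: [0.68, 0.733, -0.0, -0.0]
contact_force: [-0.3, -0.4, -0.1]
grip_width: 0.0042
time_s: 16.15
ee_pos: [0.6259, -0.0748, 0.0358]
tcp_rot: [0.68, 0.733, 0.0, -0.001]
contact_force: [-1.3, 5.6, 2.8]
grip_width: 0.004
t 16.15 jig mm [-19.8  81.2] z 35.8 tool-y yaw vs jig-y deg -90.09 zdir [-0.001  0.001 -1.   ] F [-1.3  5.6  2.8] w 4.0
```

It has hit the stop at y=81.2 (81 predicted). I'll press slightly, hold, then retreat and look.

```bash
python3 -m creep '-0.03 0.01 0 0 0 0 4; 0 0 0 0 0 0 4; 0 0 0 0 0 0 4; 0 0 0 0 0 0 4'; python3 -m creep '0.1 0 0 0 0 0 4; 0.3 0 0 0 0 0 4; 0.6 0 0 0 0 0 4; 0.8 0 0 0 0 0 4; 0.8 0 -0.5 0 0 0 4'; python3 -m creep '0.8 -0.4 -1 0 0 0 4; 0.6 -0.6 -1 0 0 0 4; 0 -0.8 -1 0 0 0 4; 0 -0.8 0 0 0 0 4; 0 0 0 0 0 0 4'; python3 - <<'E'
from go import *
st()
for c in("top","scene"):
    im=cams.read_camera(c)
    overlay(c,im,np.load("jig.npy"),f"pics/o9_{c}.png",[([(0,70,12),(-44,70,12),(-44,0,12),(0,0,12)],(0,255,255))])
    for n in("blank","tube_mid","knob","finished","driver"): print(c,n,[(d["confidence"],d["location"]) for d in tip_of(c,n)][:4])
E
```

```text
time_s: 16.65
ee_pos: [0.626, -0.0748, 0.0358]
tcp_rot: [0.68, 0.733, 0.001, -0.002]
contact_force: [-3.2, 9.4, 3.7]
grip_width: 0.0038
time_s: 17.27
ee_pos: [0.6156, 0.0536, 0.0593]
tcp_rot: [0.68, 0.733, -0.001, -0.001]
contact_force: [0.2, 0.6, 0.7]
grip_width: 0.0042
time_s: 17.9
ee_pos: [0.4837, 0.1087, 0.2046]
tcp_rot: [0.68, 0.733, 0.0, -0.0]
contact_force: [1.2, 0.1, -0.4]
grip_width: 0.004
t 17.9 jig mm [-147.5  275.1] z 204.6 tool-y yaw vs jig-y deg -90.1 zdir [-0.     0.001 -1.   ] F [ 1.2  0.1 -0.4] w 4.0
top blank [(0.74, [0.7823, -0.0744, 0.0032]), (0.68, [0.6244, -0.1192, 0.0155]), (0.62, [0.4238, -0.0236, 0.0006])]
top tube_mid [(0.94, [0.7404, 0.0584, 0.041])]
top knob [(0.81, [0.4372, -0.1417, -0.0025]), (0.65, [0.5922, -0.0319, -0.0013]), (0.23, [0.6507, -0.1516, 0.0156])]
top finished []
top driver [(0.83, [0.636, -0.2695, 0.0018])]
scene blank [(0.87, [0.6303, -0.1219, 0.0102]), (0.83, [0.7852, -0.0655, 0.0011]), (0.76, [0.6525, 0.2045, 0.0011]), (0.67, [0.4222, -0.0233, -0.0007])]
scene tube_mid [(0.82, [0.738, 0.0575, 0.0456])]
scene knob [(0.51, [0.4346, -0.138, 0.0001])]
scene finished [(0.79, [0.5342, 0.1991, 0.0])]
scene driver [(0.6, [0.6325, -0.2722, -0.0012])]
```

View pics/o9_top.png

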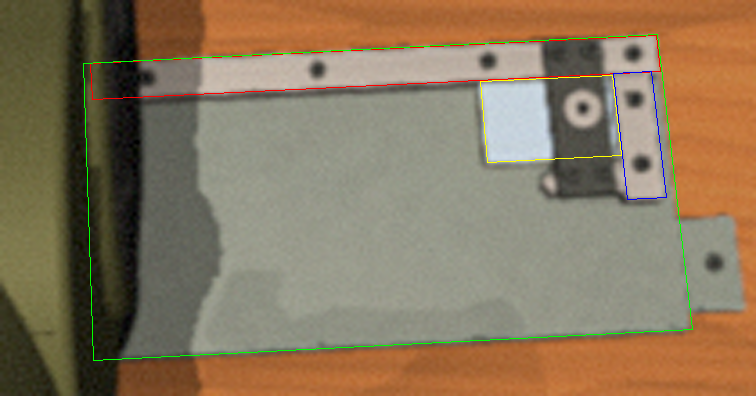

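View pics/o9_scene.png

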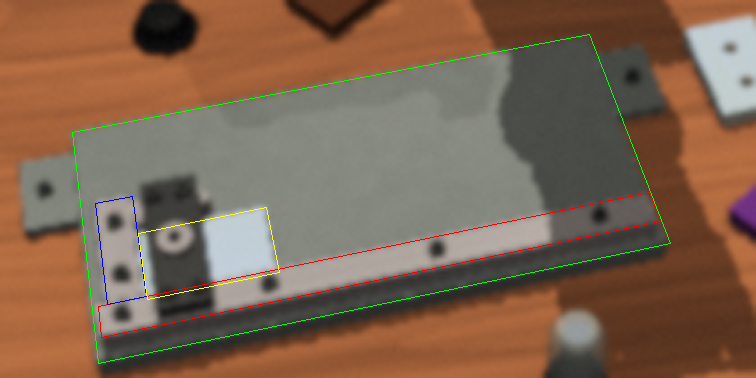

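```bash
python3 - <<'E'
from go import *
im=cams.read_camera("top");p=np.load("jig.npy")
x0,y0,S=325,175,9
b=cv2.resize(im[y0:y0+60,x0:x0+80],None,fx=S,fy=S,interpolation=cv2.INTER_CUBIC)
for P,c in(([(0,70,12),(-44,70,12),(-44,0,12),(0,0,12)],(0,255,255)),([(0,-25,15),(0,275,15)],(0,0,255))):
    q=((proj("top",f(p,np.array(P)/1e3))-[x0,y0]+.5)*S).astype(int);cv2.polylines(b,[q.reshape(-1,1,2)],True,c,1)
cv2.imwrite("pics/z.png",b)
E
```

```text
(no output)
```

View pics/z.png

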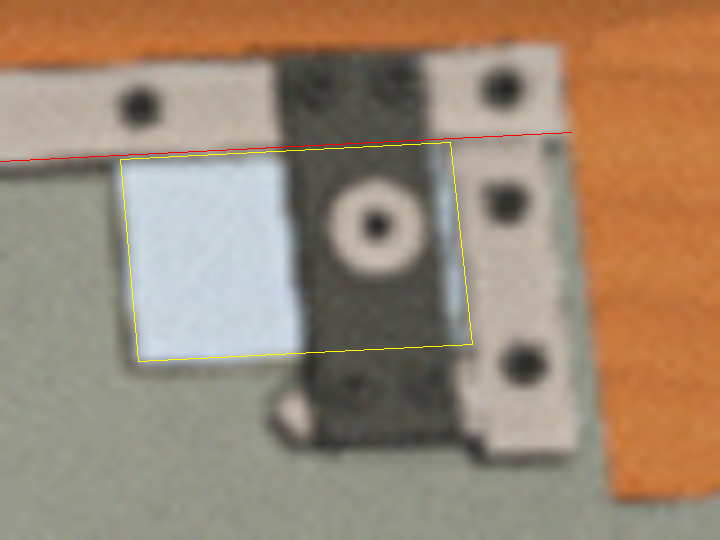

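The enlarged view shows no gap between blank and fence, and the blank's light strip runs right up to the stop at (455,250). The outline agrees to about 1 mm, so I'm handing in.

```bash
python3 -c "
from plant import order,bot
print(order.sign_off(), bot.get_obs()['time_s'])"
```

```text
the job is handed in; nothing more can be done
the job is handed in; nothing more can be done
```

The blank is home in the corner, touching the fence and the end stop, and I handed the job in at about 18 s. Handing in reports no verdict.

I pushed it flush to the fence with two fingertips at about y = 171 mm from the stop. Then I turned the tool a quarter and slid the blank along the fence from its open end, under the bridge and against the stop. The fingers then backed off and moved clear.

**Last checks**
- **Contact:** the fingers met resistance where the geometry said they should: TCP x = -55.2 mm at the fence (-55 predicted) and y = 81.2 mm at the stop (81 predicted).
- **Position:** both cameras show the blank parallel to the fence with no visible gap at the fence or the stop. Its outline agreed with the predicted home outline to about 1 mm.
- **Other things on the bench:** tube, knob, screwdriver and finished spacer were found within about 3 mm of where they started, which is within the networks' own error.

**Disagreements**
- **Finished spacer:** the network missed it in the last top picture because the arm hid it. The scene camera found it in place.
- **Jig fit:** the two cameras' fits of the jig differed by about 2 mm along the fence.

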